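Shut the tube clamp and hold its ratchet lever at four clicks

TASK

Get the tube ready for tacking in the green clamp fixture: press the yellow hinged lid down over the tube until it snaps shut past its catch. Then take the red ratchet lever by its black upright handle and turn it clockwise, seen from above, exactly four clicks, never going on over a fifth. The lever is sprung and runs back if let go, so finish while still holding it by the handle at the fourth click; leave the try square, the wrench and the tube offcut lying where they are.

Things in the scene. Friction and masses are not known exactly. Their poses are not given: they have to be found in the camera images.
- fixture: Clamp fixture fixed to the table: green base plate 200 x 330 x 12 mm. Origin on the table surface, x away from the robot, y left, turned up to 0.3 rad. In its frame the lidded box, 110 x 100 mm, is centred at (0, 105) mm, the lever pivot at (0, -60) mm, a catch block 68 mm high stands at the lid's free edge (x -75 to -93). With the lid shut only the handle rises above 80 mm.
- lid (a joint): Lid hinge (rad): 0 = fully shut, positive = open; starts 0.4 to 0.8 open and stays where it is left (stiff). The last 0.1 rad goes over a spring catch that needs some 8 to 13 N straight down on the black mark; past it the lid stays shut, below 0.03 rad.
- lid_press (a point): Centre of the round black mark (28 mm) on top of the yellow lid, 65 mm from the hinge line: the place to press. Moves with the lid; lies 79.6 mm above the table when shut. The lid is 122 mm (from the hinge) x 110 mm, 6 mm thick.
- lid_hinge (a point): Middle of the lid's hinge line, on the side away from the robot, 72 mm above the table; the line runs along the fixture's y axis and the shut lid extends from here 122 mm along the fixture's -x.
- lever_pivot (a point): On the lever's vertical turning axis, 32 mm above the table. How a click feels at the handle: over 2 to 6 mm the push needed rises 2 to 4 N as the pawl meets a pin, then falls over the next 15 mm or so; about halfway down, back near the spring's 6 to 7 N, the pin passes (the click); it falls on to 1 to 3 N below that, then rises at the next pin.
- lever (a joint): Angle of the red lever (rad): 0 = at rest on its stop, positive = clockwise seen from above (handle comes towards the robot), end stop 1.5. A spring pushes back with about 6 to 7 N at the handle and returns the lever to 0 if let go. Pins on the lever pass a sprung pawl roller 0.17 rad (20 mm at the handle) apart: one click each. The first passes at 0.2 to 0.5 rad, different each time.
- handle (a point): Black upright round handle on the end of the red lever, 18 mm diameter, 62 mm tall; this point is the centre of its foot, 42 mm above the table and 120 mm from the lever's pivot axis (top at 104 mm). It keeps upright and swings with the lever on a level arc. Free all round above the lever arm, whose top lies 42 mm above the table; grip it from above around its upper half.
- pawl (a point): On the lever's pivot axis, 32 mm above the table, fixed to the aluminium pawl carrier; its z axis is up and its -x axis points from the pivot to the brass pawl roller, level. The carrier's setting differs each time by up to 0.3 rad and stays put during the work.
- square: Try square lying flat beyond the fixture: dark wooden stock 100 mm long and 18 mm high, thin steel blade 140 mm. Leave it alone.
- wrench: Steel wrench lying on the table to the left of the fixture. Leave it alone.
- offcut: Steel tube offcut, 48 mm diameter, 45 mm tall, standing to the right of the lever. Leave it alone.

How it is judged:
By the outcome, as a careful person would: the job done as asked, in the order asked, and still so for the second after the job is handed in, while the arm keeps its last pose, push and grip.
It also fails if it takes over 72 s, if anything falls off the work surface, if the arm or the gripper's body presses on something with over 40 N, if the wrist force passes 120 N, or if a joint passes its speed limit or range.

ROBOT

A 6-joint arm with a two-finger parallel gripper is mounted at the origin on the work surface. World frame = base frame: x ahead of the robot, y to its left, z up, the work surface at z = 0. Lengths are in m, angles in rad, forces in N, time in s.
With the tool pointing down it reaches from about 0.35 to 0.85 m from the base axis. Payload 8.1 kg.
Tool frame: the origin (TCP) lies on the centre line of the jaws, within the pads' length; the fingertips stand robot.tip_extent ahead of it and the grasp point (between the pads) lies 11 mm behind it (robot.tip_extent is the distance from the TCP to the fingertips, in m); y points along the fingers, z is the direction in which the jaws open and shut, and the axes are right-handed (so a half turn about y gives the same grasp; the last joint's range is limited). The gripper opens to 93 mm and grips with 3 to 60 N. Pads are 15 mm wide; open, the fingers measure 128 mm over their backs; the gripper's body (75 mm by 188 mm) begins 65 mm behind the grasp point.
Start: joints at [-1.34, 0.13, 1.488, -0, 1.523, -0.085], TCP at [0.186, -0.57, 0.227] pointing down, gripper open.
Joint ranges: [-2.96, 2.96], [-0.89, 2.26], [0.02, 2.5], [-1.34, 4.48], [0, 2.73], [-2.66, 2.66]. Speed limits (rad/s): [2.39, 2.39, 2.79, 3.14, 3.14, 3.14].

INTERFACE

Orientations are given as a rotation vector (axis times angle).
In Python, from plant import monitor, optics, robot gives the robot as it stands.
- The arm moves only by the shell command python3 -m inch 'ROWS' [OPENING] [FORCE]. ROWS is JSON, a list that holds one entry, the list of rows, each a list of 6 numbers: the shift along the tool's x, y, z in mm, then the turn, a rotation vector about the tool's x, y, z in rad. A call has 1 to 8 rows; each row shifts and turns the commanded pose from where the row before left it, along the tool's axes as they then stand; what a row does not reach is not made up. A row lasts 1/8 s, in which the tool goes at most 62.5 mm and 10.7 degrees, less where a joint would pass 70% of its speed; a pose out of reach is approached as far as the arm can. A call is refused whole if a number of a shift passes 62.5 or a number of a turn 0.188, either way. A call with a gripper value outside its range is refused whole. OPENING is the finger opening in mm, from 0 to 93, set as the call begins (- or left out, the last holds). The fingers move at their own pace and stop on an object; FORCE is the grip in N (left out, the last holds). Time passes only in rows, so rows that do not move let the fingers close. It gives the time, the measured TCP pose, the force and the opening at its end, in the units of the state.
- monitor.read_state(): the state, without advancing time (a new reading comes with each control period).
- optics.read_camera(name): name is "scene" or "side" or "wrist"; returns a dict with "image" (384x512x3 uint8, blue, green, red), "fx", "fy", "cx", "cy" (pixels), "rvec" (rotation vector, rad) and "tvec" (3), from world to camera coordinates, as OpenCV has them. Camera axes: x right, y down, z forward; pixel columns grow to the right and rows downward; lengths in m; the calibration is good to about 2 mm. A picture is of the moment at which its call begins. There is no depth.
- robot.close_job(): hands the job in, once; it reports no verdict.
The state is a dict: "t": time; "q": joint angles; "dq": joint speeds; "joint_torque": joint torques, N m; "tool_pos": TCP position; "orientation": TCP orientation; "force": force on the tool from outside, world axes, zero at the start; "wrist_torque": the same for the moment, N m; "opening": finger opening in m.
Only numpy, scipy, OpenCV 4.12 (cv2) and the standard library are available. Lean on these libraries where they do the work, as an engineer would, in place of code of your own. Each camera call takes 0.05 s, during which the arm holds its last target.

## Working session

There is one attempt and no reset: what is moved stays moved. The work goes in short steps, Python scripts to look and compute and a shell command to move; the robot and the scene stay as the last step left them, time stands still between calls to the robot, and variables do not carry over. Pictures are saved under pics/ and viewed, and the job is handed in when it is done.

```bash
ls; mkdir -p pics; cat > h.py <<'E'
import numpy as np, cv2
from scipy.spatial.transform import Rotation as R
from plant import monitor, optics, robot
def cam(n,save=None):
    c=optics.read_camera(n)
    if save: cv2.imwrite('pics/'+save,c['image'])
    return c
def pose(c):
    M=cv2.Rodrigues(np.array(c['rvec'],float))[0]; t=np.array(c['tvec'],float).ravel()
    return M,t
def ray(c,u,v):
    M,t=pose(c); d=M.T@np.array([(u-c['cx'])/c['fx'],(v-c['cy'])/c['fy'],1]); return -M.T@t,d
def onz(c,u,v,z):
    o,d=ray(c,u,v); return o+d*(z-o[2])/d[2]
def tri(c1,p1,c2,p2):
    o1,d1=ray(c1,*p1);o2,d2=ray(c2,*p2);d1/=np.linalg.norm(d1);d2/=np.linalg.norm(d2)
    s=np.linalg.lstsq(np.c_[d1,-d2],o2-o1,rcond=None)[0]
    a=o1+s[0]*d1;b=o2+s[1]*d2;return (a+b)/2,np.linalg.norm(a-b)
def proj(c,P):
    M,t=pose(c); p=M@np.array(P)+t; return c['fx']*p[0]/p[2]+c['cx'],c['fy']*p[1]/p[2]+c['cy']
def st():
    s=monitor.read_state(); return s, R.from_rotvec(s['orientation']).as_matrix()
E
python3 - <<'E'
from h import *
import pickle
cs={n:cam(n,n+'0.png') for n in ['scene','side','wrist']}
pickle.dump(cs,open('c0.pkl','wb'))
s,M=st();print(s,M.round(3),robot.tip_extent)
for n in cs: print(n,ray(cs[n],256,192))
E
```

```text
pics
{'t': 0.15, 'q': array([-1.34037957e+00,  1.31004836e-01,  1.48897087e+00,  4.29899023e-05,
        1.52304362e+00, -8.53987951e-02]), 'dq': array([-0.00051185, -0.0009902 , -0.00193922,  0.00078811,  0.00011768,
       -0.00107921]), 'joint_torque': array([ 1.10269011e-03, -5.60477185e+01, -4.92336345e+01,  7.69541902e-02,
        3.07105493e-02, -1.10404126e-04]), 'tool_pos': array([ 0.18629648, -0.56990615,  0.22585018]), 'orientation': array([-0.32663735,  2.05241068, -2.04944913]), 'force': array([1.07547486, 0.06646264, 0.5671311 ]), 'wrist_torque': array([ 0.01978579, -0.04126601,  0.00665634]), 'opening': 0.09283753435658697} [[-0.951 -0.     0.311]
 [-0.311  0.001 -0.951]
 [-0.    -1.    -0.001]] 0.008
scene (array([1.38040166, 0.56675267, 0.76598218]), array([-0.6611629 , -0.44270774, -0.60587469]))
side (array([ 0.38626136, -0.93667299,  0.82842305]), array([ 0.1792361 ,  0.79015716, -0.58656912]))
wrist (array([ 0.26418526, -0.54367131,  0.38373459]), array([-0.26926028, -0.11493304, -0.95659325]))
```

View pics/scene0.png

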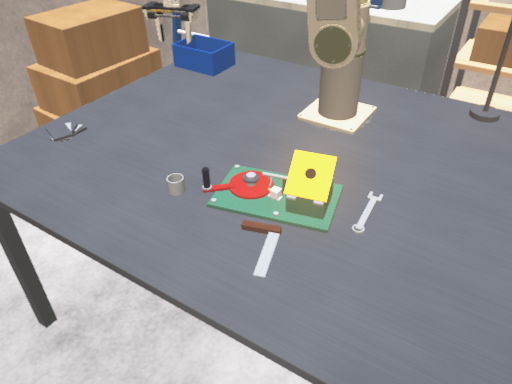

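View pics/side0.png

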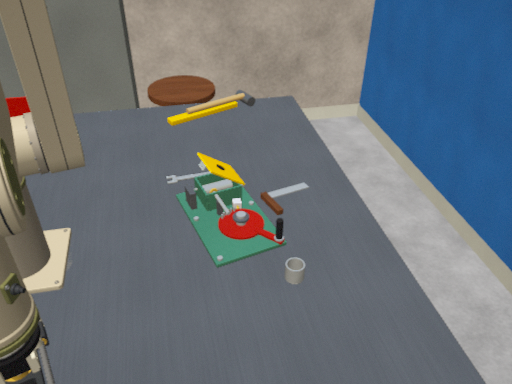

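```bash
python3 - <<'E'
from h import *
import pickle
cs=pickle.load(open('c0.pkl','rb'))
for n in ['scene','side']:
    im=cs[n]['image']; h=cv2.cvtColor(im,cv2.COLOR_BGR2HSV)
    for nm,lo,hi in [('yellow',(20,120,80),(35,255,255)),('green',(40,60,40),(90,255,255)),('red',(0,130,60),(8,255,255)),('black',(0,0,0),(180,255,50))]:
        m=cv2.inRange(h,lo,hi); k,l,s,c=cv2.connectedComponentsWithStats(m)
        for i in range(1,k):
            if s[i,4]>60: print(n,nm,s[i],c[i].round(1))
E
```

```text
scene yellow [ 283  150   54   53 1974] [310.2 175.6]
scene green [221 166  52  18 187] [238.9 172.1]
scene green [ 207  184  135   47 2404] [278.4 208.4]
scene red [204 171  66  28 838] [245.2 186.4]
side yellow [167 101  71  25 544] [199.9 113.1]
side yellow [197 152  48  33 559] [220.1 168.5]
side yellow [  5 370  26  12 101] [ 17.4 376.9]
side green [ 176  173  111   94 3622] [224.  222.3]
side red [  5  96  26  21 383] [ 17.  105.7]
side red [218 209  58  33 984] [243.9 226.2]
side black [276 219   7  20 109] [279.  228.5]
side black [  0 324  41  56 832] [ 19.4 357.1]
```

```bash
python3 - <<'E'
from h import *
import pickle
cs=pickle.load(open('c0.pkl','rb'))
a=cs['scene']['image'][140:240,190:350];b=cs['side']['image'][145:265,165:310]
cv2.imwrite('pics/za.png',cv2.resize(a,None,fx=5,fy=5,interpolation=cv2.INTER_CUBIC))
cv2.imwrite('pics/zb.png',cv2.resize(b,None,fx=5,fy=5,interpolation=cv2.INTER_CUBIC))
E
```

```text
(no output)
```

View pics/za.png

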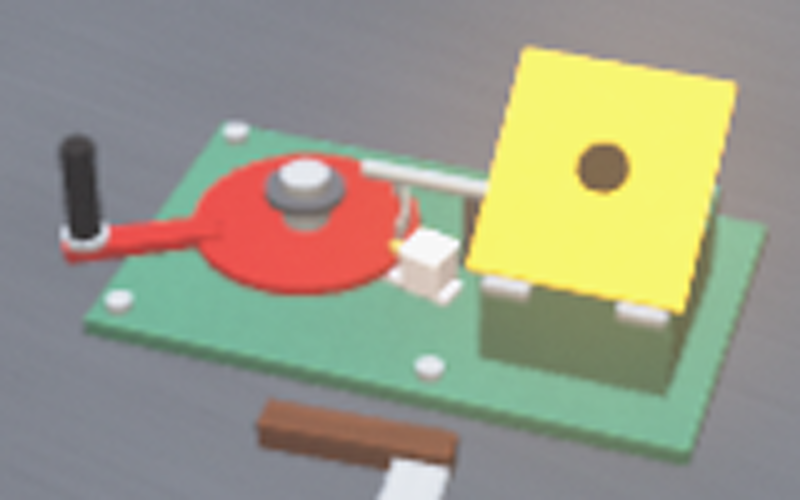

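View pics/zb.png

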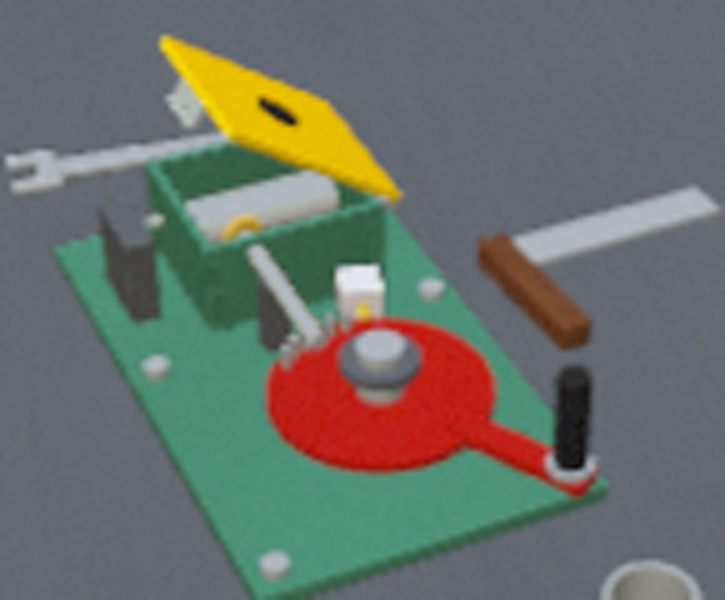

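```bash
python3 - <<'E'
from h import *
import pickle
cs=pickle.load(open('c0.pkl','rb'));A=cs['scene'];B=cs['side']
za=lambda x,y:((x+.5)/5+190-.5,(y+.5)/5+140-.5); zb=lambda x,y:((x+.5)/5+165-.5,(y+.5)/5+145-.5)
P=[onz(A,*za(*p),.012)[:2] for p in [(88,322),(690,452),(767,228),(222,122)]]
print('scene corners',np.round(P,4).tolist())
Q=[onz(B,*zb(*p),.012)[:2] for p in [(55,247),(260,600),(606,488)]]
print('side corners robot-left, robot-right, far-right',np.round(Q,4).tolist())
# P: 0 far-right,1 far-left,2 near-left,3 near-right (seen from robot)
P=np.array(P);c=P.mean(0)
print('len',[np.linalg.norm(P[i]-P[(i+1)%4]).round(4) for i in range(4)])
xa=(P[0]-P[3])+(P[1]-P[2]);ya=(P[1]-P[0])+(P[2]-P[3])
print('c',c,np.arctan2(xa[1],xa[0]),np.arctan2(-ya[0],ya[1]))
print('mark',tri(A,za(603,167),B,zb(278,110)))
print('htop',tri(A,za(77,146),B,zb(573,374)), 'htop onz',onz(A,*za(77,143),.104),onz(B,*zb(573,374),.104))
print('boltop',tri(A,za(305,170),B,zb(383,345)))
for n,p,q in [('robotleft',(735,83),(163,40)),('robotright',(523,47),(222,137) ),('hingeR',(470,270),(398,197))]:
    print(n,tri(A,za(*p),B,zb(*q)))
E
```

```text
scene corners [[0.6703, -0.0661], [0.5945, 0.2508], [0.4033, 0.2059], [0.476, -0.1161]]
side corners robot-left, robot-right, far-right [[0.3972, 0.2024], [0.4732, -0.118], [0.6641, -0.074]]
len [np.float64(0.3259), np.float64(0.1964), np.float64(0.3301), np.float64(0.2006)]
c [0.53601899 0.06864818] 0.2413500543434232 0.22836071801571126
mark (array([0.53124418, 0.16429649, 0.11529953]), np.float64(0.002240729477271347))
htop (array([ 0.64067674, -0.08558623,  0.10222829]), np.float64(0.0027962148874329826)) htop onz [ 0.64208269 -0.0858268   0.104     ] [ 0.63914147 -0.0863618   0.104     ]
boltop (array([5.58775851e-01, 7.07262937e-05, 6.84675945e-02]), np.float64(0.0007130460064527147))
robotleft (array([0.47161167, 0.20518753, 0.14560756]), np.float64(0.00014826720006535626))
robotright (array([0.49244904, 0.09673587, 0.14460837]), np.float64(0.004876948946648437))
hingeR (array([0.59275218, 0.12379591, 0.07376924]), np.float64(0.0021351611899317288))
```

```bash
python3 -m inch '[[[-38,0,-42,0,0,0],[-38,0,-42,0,0,0],[-38,0,-42,0,0,0],[-38,0,-42,0,0,0],[-38,0,-42,0,0,0],[-38,0,-42,0,0,0],[-38,0,-42,0,0,0]]]' 0 30
python3 -m inch '[[[-38,0,-42,0,0,0],[-38,0,-42,0,0,0],[-38,0,-42,0,0,0],[-38,0,-42,0,0,0],[-38,0,-42,0,0,0],[-38,0,-42,0,0,0],[0,0,0,0,0.08,0]]]'
cat >> h.py <<'E'
def go(x,y,z,yaw=None):
    s,M=st(); d=M.T@(np.array([x,y,z])-s['tool_pos'])*1000
    cy=np.arctan2(M[1,2],M[0,2]); print('pos',s['tool_pos'].round(4),'yaw',cy.round(3),'F',s['force'].round(1),'t',round(s['t'],2),'shift mm',d.round(1),'turn y', None if yaw is None else round((cy-yaw+np.pi)%(2*np.pi)-np.pi,3), 'tilt',M[:,1].round(3))
E
python3 -c "
from h import *
go(.5155,.1605,.170,-1.336); cam('side','side1.png');cam('wrist','wrist1.png')"
```

```text
t: 1.02
tool_pos: [0.3482, -0.2065, 0.2266]
orientation: [-0.326, 2.051, -2.051]
force: [1.3, 0.0, 0.3]
opening: 0.0279
t: 1.9
tool_pos: [0.4866, 0.1056, 0.2259]
orientation: [-0.253, 2.096, -2.094]
force: [-0.8, -0.5, 0.2]
opening: 0.0003
pos [0.4866 0.1056 0.2259] yaw -1.332 F [-0.8 -0.5  0.2] t 1.9 shift mm [-41.1  55.9 -46.4] turn y 0.004 tilt [-0.001  0.001 -1.   ]
```

View pics/wrist1.png

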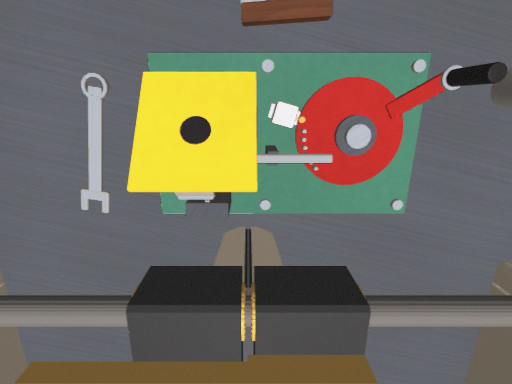

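View pics/side1.png

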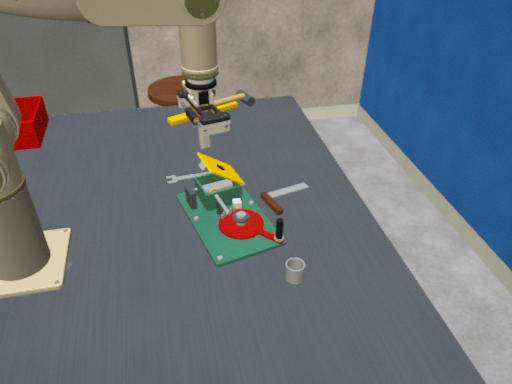

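```bash
python3 - <<'E'
from h import *
import pickle
c=cam('wrist');pickle.dump(c,open('w1.pkl','wb'))
cv2.imwrite('pics/zw1.png',cv2.resize(c['image'][60:200,260:420],None,fx=5,fy=5,interpolation=cv2.INTER_CUBIC)[:600])
print('mark',onz(c,195,130,.1153),'handle top',onz(c,496,71,.104),'foot',onz(c,453,77,.042))
print('bolt',onz(c,360,136,.068),'disc',onz(c,349.5,131,.042))
for z in(.012,):
  P=np.array([onz(c,*p,z)[:2] for p in [(149,53),(430,53),(402,213),(163,213)]]);print(P.round(4).tolist(),P.mean(0), np.arctan2(*(-(P[0]-P[1]))[:0:-1]) if 0 else '')
E
```

```text
mark [0.53137905 0.16405541 0.1153    ] handle top [ 0.6429806  -0.08384792  0.104     ] foot [ 0.64354592 -0.08719418  0.042     ]
bolt [ 5.60337814e-01 -5.47059109e-04  6.80000000e-02] disc [0.56240297 0.00289712 0.042     ]
[[0.5918, 0.2475], [0.6681, -0.0685], [0.4752, -0.1133], [0.399, 0.2017]] [0.53351133 0.06684356]
```

View pics/zw1.png

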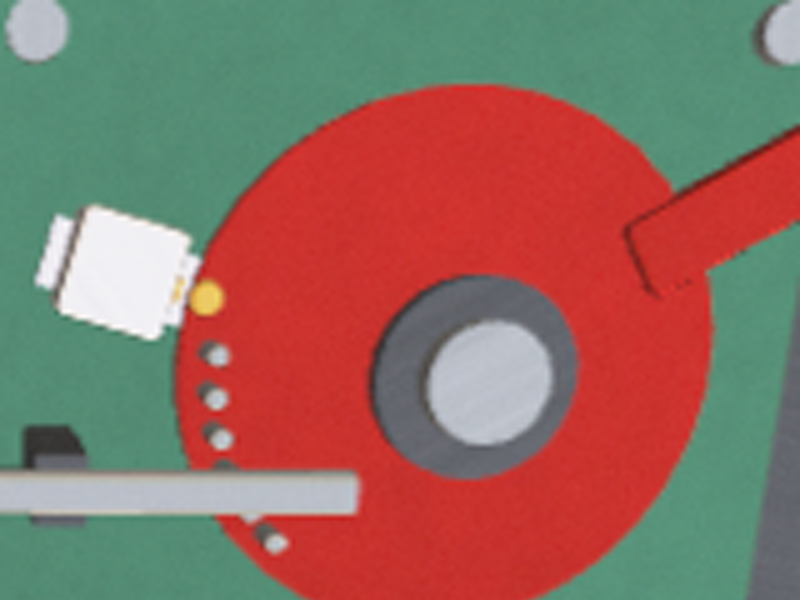

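```bash
python3 - <<'E'
from h import *
import pickle
c=pickle.load(open('w1.pkl','rb'))
z=lambda x,y:((x+.5)/5+259.5,(y+.5)/5+59.5)
for piv in([.5595,0.],[.561,0.001]):
 for h in(.04,.05):
  for n,p in [('roller',(206,297)),('p1',(217,355)),('p2',(216,398)),('p3',(221,437)),('p6',(275,541))]:
    d=onz(c,*z(*p),h)[:2]-piv; print(h,n,np.arctan2(d[1],d[0]).round(3),np.linalg.norm(d).round(4))
 for hp in (onz(c,496,71,.104),onz(c,453,77,.042)):
  d=hp[:2]-piv;print('handle',np.arctan2(d[1],d[0]),np.linalg.norm(d))
E
```

```text
0.04 roller 1.528 0.0606
0.04 p1 1.739 0.0552
0.04 p2 1.918 0.0551
0.04 p3 2.085 0.0552
0.04 p6 2.608 0.0557
0.05 roller 1.527 0.0625
0.05 p1 1.726 0.0571
0.05 p2 1.893 0.0568
0.05 p3 2.051 0.0566
0.05 p6 2.551 0.0558
handle -0.7875933201101121 0.11831941737064142
handle -0.8037811435895273 0.12110549761672618
0.04 roller 1.552 0.0596
0.04 p1 1.77 0.0545
0.04 p2 1.95 0.0547
0.04 p3 2.118 0.0551
0.04 p6 2.637 0.0565
0.05 roller 1.551 0.0614
0.05 p1 1.755 0.0564
0.05 p2 1.924 0.0564
0.05 p3 2.083 0.0565
0.05 p6 2.581 0.0565
handle -0.8025836578563152 0.1179830010994383
handle -0.818467131809389 0.12079752542322791
```

```bash
python3 -m inch '[[[-21,20,-23,0,0,0],[-20,20,-23,0,0,0],[0,10,0,0,0,0],[0,0,0,0,0,0]]]'
python3 -c "
from h import *
go(.5155,.1605,.135,-1.336)"
```

```text
t: 2.55
tool_pos: [0.5146, 0.1553, 0.1757]
orientation: [-0.251, 2.097, -2.098]
force: [0.3, 0.3, 0.4]
opening: 0.0006
pos [0.5146 0.1553 0.1757] yaw -1.335 F [0.3 0.3 0.4] t 2.55 shift mm [-2.2 40.7 -4.9] turn y 0.001 tilt [-0.002 -0.001 -1.   ]
```

```bash
python3 -m inch '[[[-2,20,-5,0,0,0],[0,15,0,0,0,0],[0,5,0,0,0,0],[0,5,0,0,0,0]]]'
python3 -m inch '[[[0,5,0,0,0,0],[0,5,0,0,0,0],[0,5,0,0,0,0]]]'
python3 -c "
from h import *
go(.5155,.1605,.0876,-1.336);cam('side','side2.png')"
```

```text
t: 3.05
tool_pos: [0.5165, 0.1616, 0.1317]
orientation: [-0.248, 2.096, -2.096]
force: [-0.4, 0.1, 3.3]
opening: 0.0003
t: 3.42
tool_pos: [0.5163, 0.1618, 0.1165]
orientation: [-0.248, 2.096, -2.096]
force: [-0.4, -1.1, 2.8]
opening: 0.0002
pos [0.5163 0.1618 0.1165] yaw -1.335 F [-0.4 -1.1  2.8] t 3.42 shift mm [ 1.1 28.9  1. ] turn y 0.001 tilt [ 0.  0. -1.]
```

View pics/side2.png

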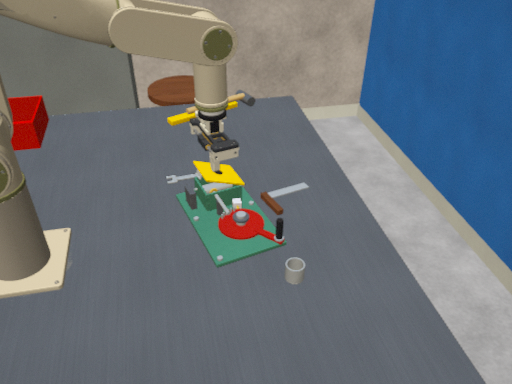

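```bash
python3 -m inch '[[[0,5,0,0,0,0],[0,5,0,0,0,0],[0,4,0,0,0,0],[0,3,0,0,0,0]]]'
for i in 1 2 3; do :; done
python3 -m inch '[[[0,2,0,0,0,0],[0,2,0,0,0,0]]]'
python3 -m inch '[[[0,2,0,0,0,0],[0,2,0,0,0,0]]]'
python3 -m inch '[[[0,2,0,0,0,0]]]'
```

```text
t: 3.98
tool_pos: [0.516, 0.1617, 0.0991]
orientation: [-0.249, 2.097, -2.097]
force: [-1.5, -0.4, 2.5]
opening: -0.0
t: 4.22
tool_pos: [0.5162, 0.1617, 0.0955]
orientation: [-0.248, 2.096, -2.096]
force: [-0.9, -0.8, 2.5]
opening: 0.0006
t: 4.47
tool_pos: [0.5162, 0.1618, 0.0916]
orientation: [-0.248, 2.096, -2.096]
force: [-2.6, -1.1, 4.4]
opening: 0.0003
t: 4.6
tool_pos: [0.5162, 0.1617, 0.0903]
orientation: [-0.249, 2.096, -2.096]
force: [-7.8, -1.9, 12.2]
opening: 0.0002
```

```bash

python3 -m inch '[[[0,1.5,0,0,0,0]]]'
python3 -m inch '[[[0,1.5,0,0,0,0]]]'
python3 -m inch '[[[0,0.5,0,0,0,0]]]'
```

```text
t: 4.72
tool_pos: [0.5161, 0.1617, 0.0885]
orientation: [-0.249, 2.096, -2.096]
force: [-1.9, -1.6, 2.4]
opening: 0.0007
t: 4.85
tool_pos: [0.5164, 0.1618, 0.0865]
orientation: [-0.248, 2.096, -2.096]
force: [-0.8, 0.2, 2.2]
opening: 0.0001
t: 4.97
tool_pos: [0.5164, 0.1618, 0.0863]
orientation: [-0.248, 2.096, -2.096]
force: [-2.1, 0.3, 5.4]
opening: 0.0006
```

```bash

python3 -m inch '[[[0,0.5,0,0,0,0],[0,0,0,0,0,0]]]'
python3 -m inch '[[[0,0.5,0,0,0,0],[0,0,0,0,0,0]]]'
```

```text
t: 5.22
tool_pos: [0.5164, 0.1618, 0.0862]
orientation: [-0.248, 2.096, -2.096]
force: [-3.7, -1.0, 7.0]
opening: 0.0003
t: 5.48
tool_pos: [0.5165, 0.1618, 0.0862]
orientation: [-0.248, 2.096, -2.096]
force: [-5.0, -1.1, 10.4]
opening: 0.0009
```

```bash

python3 -m inch '[[[0,0.8,0,0,0,0],[0,0,0,0,0,0],[0,-20,0,0,0,0],[0,-40,0,0,0,0],[0,-40,0,0,0,0],[0,-20,0,0,0,0]]]' 0
python3 -c "
from h import *
go(.642,-.0855,.20,.775)
a=cam('side','side3.png');b=cam('scene','scene3.png')
cv2.imwrite('pics/z3.png',np.hstack([cv2.resize(a['image'][145:265,165:285],None,fx=3,fy=3),cv2.resize(b['image'][130:250,220:350],None,fx=3,fy=3)]))"
```

```text
t: 6.22
tool_pos: [0.5174, 0.162, 0.2067]
orientation: [-0.244, 2.095, -2.095]
force: [0.3, 0.2, -0.9]
opening: 0.0003
pos [0.5174 0.162  0.2067] yaw -1.335 F [ 0.3  0.2 -0.9] t 6.22 shift mm [-63.3   7.  269.7] turn y -2.11 tilt [ 0.003  0.001 -1.   ]
```

View pics/z3.png

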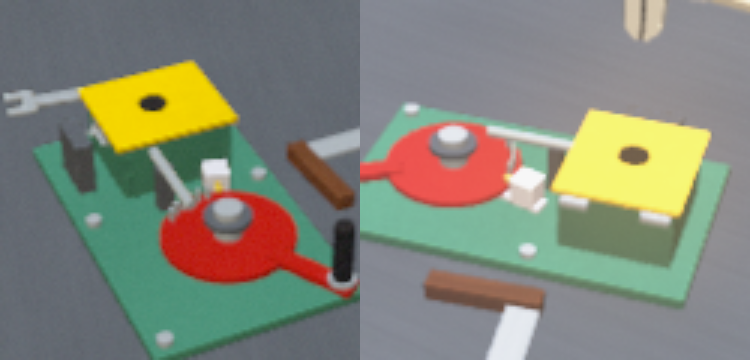

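```bash

python3 -m inch '[[[-10,0,45,0,0,0],[-10,0,45,0,0,0],[-11,0,45,0,0,0],[-11,0,45,0,0,0],[-11,0,45,0,0,0],[-10,0,45,0,0,0],[0,0,0,0,-0.176,0],[0,0,0,0,-0.176,0]]]' 50 20
python3 -m inch '[[[0,0,0,0,-0.176,0],[0,0,0,0,-0.176,0],[0,0,0,0,-0.176,0],[0,0,0,0,-0.176,0],[0,0,0,0,-0.176,0],[0,0,0,0,-0.176,0],[0,0,0,0,-0.176,0],[0,0,0,0,-0.176,0]]]'
python3 -m inch '[[[0,0,0,0,-0.176,0],[0,0,0,0,-0.174,0],[0,0,0,0,0,0]]]'
python3 -c "
from h import *
go(.642,-.0855,.077,.775)
a=cam('side');b=cam('scene');c=cam('wrist','w4.png')
print('mark',tri(b,(311,181.7),a,(215.7,179.3)))"
```

```text
t: 7.32
tool_pos: [0.6396, -0.0868, 0.2009]
orientation: [-0.579, 1.888, -1.883]
force: [-0.1, 0.6, 0.2]
opening: 0.0498
t: 8.32
tool_pos: [0.6395, -0.0859, 0.2012]
orientation: [-1.384, 0.889, -0.884]
force: [0.1, 0.1, 1.2]
opening: 0.0497
t: 8.7
tool_pos: [0.6397, -0.0859, 0.2017]
orientation: [-1.48, 0.626, -0.62]
force: [-0.2, 0.7, -1.1]
opening: 0.0497
pos [ 0.6397 -0.0859  0.2017] yaw 0.774 F [-0.2  0.7 -1.1] t 8.7 shift mm [  1.7 124.7   2.2] turn y -0.001 tilt [-0.003  0.001 -1.   ]
mark (array([0.5155696 , 0.16034837, 0.07664536]), np.float64(0.001185642836529523))
```

View pics/w4.png

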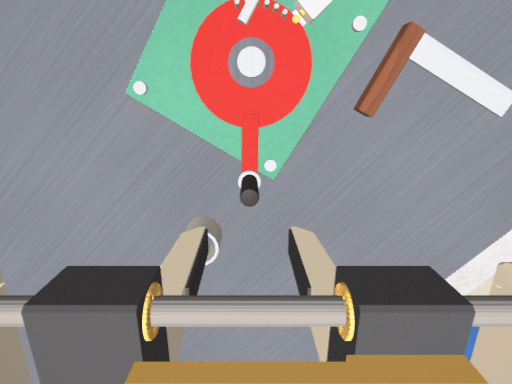

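```bash

python3 -c "
from h import *
c=cam('wrist')
print(onz(c,250,197,.104),onz(c,249.5,181,.042))
h=onz(c,250,197,.104);go(h[0],h[1],.079,.775)"
python3 -m inch '[[[2,30,2,0,0,0],[0,40,0,0,0,0],[0,30,0,0,0,0],[0,22,0,0,0,0],[0,0,0,0,0,0]]]'
python3 -c "
from h import *
go(.642,-.0855,.079,.775)
a=cam('side','s5.png')
cv2.imwrite('pics/z5.png',cv2.resize(a['image'][150:300,180:330],None,fx=4,fy=4))"
```

```text
[ 0.64231671 -0.0843107   0.104     ] [ 0.64295378 -0.08516594  0.042     ]
pos [ 0.6403 -0.086   0.2034] yaw 0.772 F [0.3 0.  0.3] t 8.9 shift mm [  0.3 124.4   2.8] turn y -0.003 tilt [-0.001  0.    -1.   ]
t: 9.52
tool_pos: [0.642, -0.0858, 0.0801]
orientation: [-1.48, 0.626, -0.62]
force: [0.0, 0.1, 0.4]
opening: 0.05
pos [ 0.642  -0.0858  0.0801] yaw 0.774 F [0.  0.1 0.4] t 9.53 shift mm [-0.2  1.1  0.2] turn y -0.001 tilt [-0.004  0.001 -1.   ]
```

View pics/z5.png

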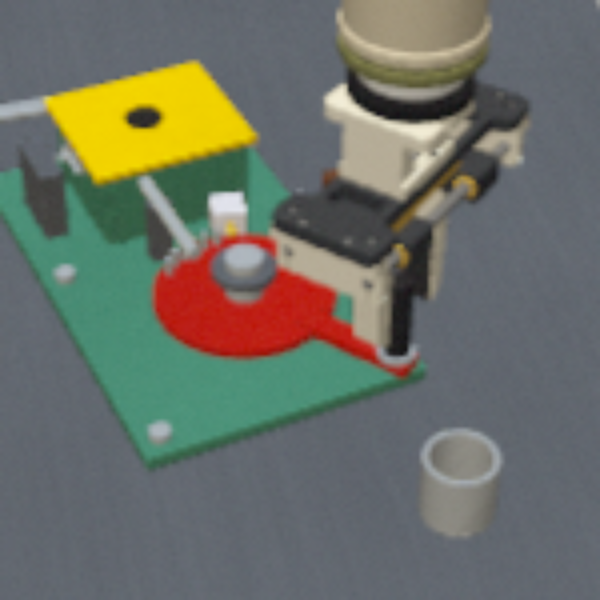

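```bash

cat >> h.py <<'E'
def lev():
    s,M=st(); piv=np.array([.5598,0.]); p=s['tool_pos'][:2]-piv
    F=M.T@s['force']; print('t %.2f ang %.3f r %.4f z %.4f yaw %.3f | Fz %.1f Fx %.1f Fy %.1f open %.4f'%(s['t'],-np.arctan2(p[1],p[0])-0.795,np.hypot(*p),s['tool_pos'][2],np.arctan2(M[1,2],M[0,2]),F[2],F[0],F[1],s['opening']))
E
python3 -c "from h import *; lev()"
python3 -m inch '[[[0,0,0,0,0,0],[0,0,0,0,0,0],[0,0,0,0,0,0],[0,0,0,0,0,0],[0,0,0,0,0,0]]]' 0 40
python3 -c "from h import *; lev()"
python3 -m inch '[[[0,0,-2.4,0,0.02,0],[0,0,-2.4,0,0.02,0]]]'
python3 -c "from h import *; lev()"
python3 -m inch '[[[0,0,-2.4,0,0.02,0]]]'
python3 -c "from h import *; lev()"
```

```text
t 9.57 ang 0.006 r 0.1198 z 0.0821 yaw 0.774 | Fz -0.4 Fx 0.8 Fy 0.7 open 0.0500
t: 10.2
tool_pos: [0.6429, -0.0871, 0.083]
orientation: [-1.481, 0.623, -0.622]
force: [-5.3, -3.2, 4.7]
opening: 0.0176
t 10.20 ang 0.014 r 0.1204 z 0.0830 yaw 0.775 | Fz -6.1 Fx -1.4 Fy -4.6 open 0.0176
t: 10.45
tool_pos: [0.6409, -0.0891, 0.083]
orientation: [-1.469, 0.652, -0.655]
force: [3.9, 3.0, 2.5]
opening: 0.0171
t 10.45 ang 0.037 r 0.1204 z 0.0830 yaw 0.734 | Fz 4.9 Fx 0.4 Fy -2.5 open 0.0171
t: 10.58
tool_pos: [0.6389, -0.0908, 0.083]
orientation: [-1.464, 0.668, -0.67]
force: [4.3, 3.1, 3.5]
opening: 0.017
t 10.57 ang 0.059 r 0.1205 z 0.0830 yaw 0.714 | Fz 5.2 Fx 0.5 Fy -3.5 open 0.0170
```

```bash
L(){ python3 -c "from h import *; lev()"; }
python3 -m inch '[[[0,0,-2.4,0,0.02,0]]]' >/dev/null; L
python3 -m inch '[[[0,0,-2.4,0,0.02,0]]]' >/dev/null; L
python3 -m inch '[[[0,0,-2.4,0,0.02,0]]]' >/dev/null; L
python3 -m inch '[[[0,0,-2.4,0,0.02,0]]]' >/dev/null; L
python3 -m inch '[[[0,0,-2.4,0,0.02,0]]]' >/dev/null; L
python3 -m inch '[[[0,0,-2.4,0,0.02,0]]]' >/dev/null; L
python3 -m inch '[[[0,0,-2.4,0,0.02,0]]]' >/dev/null; L
python3 -m inch '[[[0,0,-2.4,0,0.02,0]]]' >/dev/null; L
python3 -m inch '[[[0,0,-2.4,0,0.02,0]]]' >/dev/null; L
python3 -m inch '[[[0,0,-2.4,0,0.02,0]]]' >/dev/null; L
```

```text
t 10.70 ang 0.081 r 0.1205 z 0.0830 yaw 0.694 | Fz 5.1 Fx -0.2 Fy -3.2 open 0.0171
t 10.82 ang 0.102 r 0.1205 z 0.0830 yaw 0.674 | Fz 6.4 Fx -0.8 Fy -5.1 open 0.0173
t 10.95 ang 0.122 r 0.1204 z 0.0830 yaw 0.654 | Fz 5.7 Fx -1.6 Fy -5.2 open 0.0174
t 11.07 ang 0.142 r 0.1204 z 0.0830 yaw 0.634 | Fz 4.9 Fx -1.0 Fy -5.7 open 0.0173
t 11.20 ang 0.160 r 0.1204 z 0.0830 yaw 0.614 | Fz 7.0 Fx -1.1 Fy -4.5 open 0.0169
t 11.32 ang 0.178 r 0.1204 z 0.0830 yaw 0.594 | Fz 7.4 Fx -1.0 Fy -5.1 open 0.0171
t 11.45 ang 0.199 r 0.1204 z 0.0830 yaw 0.574 | Fz 6.3 Fx -0.9 Fy -4.5 open 0.0175
t 11.57 ang 0.220 r 0.1204 z 0.0829 yaw 0.554 | Fz 5.0 Fx -1.7 Fy -5.6 open 0.0174
t 11.70 ang 0.241 r 0.1205 z 0.0830 yaw 0.534 | Fz 4.5 Fx -2.3 Fy -5.9 open 0.0174
t 11.82 ang 0.263 r 0.1205 z 0.0830 yaw 0.514 | Fz 3.2 Fx -2.2 Fy -7.2 open 0.0172
```

```bash
L(){ python3 -c "from h import *; lev()"; }
python3 -m inch '[[[0,0,-2.4,0,0.02,0]]]' >/dev/null; L
python3 -m inch '[[[0,0,-2.4,0,0.02,0]]]' >/dev/null; L
python3 -m inch '[[[0,0,-2.4,0,0.02,0]]]' >/dev/null; L
python3 -m inch '[[[0,0,-2.4,0,0.02,0]]]' >/dev/null; L
python3 -m inch '[[[0,0,-2.4,0,0.02,0]]]' >/dev/null; L
python3 -m inch '[[[0,0,-2.4,0,0.02,0]]]' >/dev/null; L
python3 -m inch '[[[0,0,-2.4,0,0.02,0]]]' >/dev/null; L
python3 -m inch '[[[0,0,-2.4,0,0.02,0]]]' >/dev/null; L
python3 -m inch '[[[0,0,-2.4,0,0.02,0]]]' >/dev/null; L
python3 -m inch '[[[0,0,-2.4,0,0.02,0]]]' >/dev/null; L
python3 -m inch '[[[0,0,-2.4,0,0.02,0]]]' >/dev/null; L
python3 -m inch '[[[0,0,-2.4,0,0.02,0]]]' >/dev/null; L
```

```text
t 11.95 ang 0.284 r 0.1205 z 0.0830 yaw 0.494 | Fz 4.0 Fx -3.9 Fy -6.8 open 0.0175
t 12.07 ang 0.302 r 0.1204 z 0.0830 yaw 0.474 | Fz 5.6 Fx -2.6 Fy -6.5 open 0.0176
t 12.20 ang 0.321 r 0.1204 z 0.0830 yaw 0.454 | Fz 5.7 Fx -2.2 Fy -5.1 open 0.0172
t 12.32 ang 0.338 r 0.1204 z 0.0830 yaw 0.434 | Fz 8.2 Fx -2.8 Fy -4.0 open 0.0171
t 12.45 ang 0.357 r 0.1205 z 0.0830 yaw 0.414 | Fz 7.0 Fx -2.3 Fy -5.8 open 0.0172
t 12.57 ang 0.378 r 0.1205 z 0.0830 yaw 0.394 | Fz 5.2 Fx -4.0 Fy -4.4 open 0.0174
t 12.70 ang 0.400 r 0.1204 z 0.0829 yaw 0.374 | Fz 5.9 Fx -3.0 Fy -5.7 open 0.0171
t 12.82 ang 0.421 r 0.1205 z 0.0830 yaw 0.354 | Fz 4.5 Fx -4.4 Fy -7.1 open 0.0173
t 12.95 ang 0.442 r 0.1204 z 0.0829 yaw 0.334 | Fz 3.8 Fx -3.9 Fy -7.2 open 0.0175
t 13.07 ang 0.462 r 0.1205 z 0.0830 yaw 0.314 | Fz 4.6 Fx -4.1 Fy -6.9 open 0.0173
t 13.20 ang 0.480 r 0.1205 z 0.0830 yaw 0.294 | Fz 5.3 Fx -4.3 Fy -6.5 open 0.0173
t 13.32 ang 0.499 r 0.1205 z 0.0830 yaw 0.274 | Fz 7.6 Fx -4.7 Fy -5.7 open 0.0173
```

```bash
L(){ python3 -c "from h import *; lev()"; }
python3 -m inch '[[[0,0,-2.4,0,0.02,0]]]' >/dev/null; L
python3 -m inch '[[[0,0,-2.4,0,0.02,0]]]' >/dev/null; L
python3 -m inch '[[[0,0,-2.4,0,0.02,0]]]' >/dev/null; L
python3 -m inch '[[[0,0,-2.4,0,0.02,0]]]' >/dev/null; L
python3 -m inch '[[[0,0,-2.4,0,0.02,0]]]' >/dev/null; L
python3 -m inch '[[[0,0,-2.4,0,0.02,0]]]' >/dev/null; L
python3 -m inch '[[[0,0,-2.4,0,0.02,0]]]' >/dev/null; L
python3 -m inch '[[[0,0,-2.4,0,0.02,0]]]' >/dev/null; L
python3 -m inch '[[[0,0,-2.4,0,0.02,0]]]' >/dev/null; L
python3 -c "
from h import *
c=cam('wrist','w6.png');cv2.imwrite('pics/z6.png',cv2.resize(c['image'][0:240,120:420],None,fx=2.5,fy=2.5,interpolation=cv2.INTER_CUBIC))"
```

```text
t 13.45 ang 0.516 r 0.1205 z 0.0830 yaw 0.254 | Fz 7.4 Fx -3.8 Fy -5.0 open 0.0173
t 13.57 ang 0.537 r 0.1204 z 0.0829 yaw 0.234 | Fz 6.1 Fx -3.7 Fy -5.8 open 0.0173
t 13.70 ang 0.557 r 0.1205 z 0.0830 yaw 0.214 | Fz 5.5 Fx -4.7 Fy -5.6 open 0.0171
t 13.82 ang 0.578 r 0.1204 z 0.0829 yaw 0.194 | Fz 5.0 Fx -4.4 Fy -6.6 open 0.0171
t 13.95 ang 0.599 r 0.1205 z 0.0830 yaw 0.174 | Fz 4.0 Fx -5.5 Fy -6.4 open 0.0171
t 14.07 ang 0.621 r 0.1205 z 0.0829 yaw 0.154 | Fz 3.4 Fx -5.6 Fy -6.7 open 0.0173
t 14.20 ang 0.639 r 0.1205 z 0.0830 yaw 0.134 | Fz 3.8 Fx -4.7 Fy -6.9 open 0.0174
t 14.32 ang 0.658 r 0.1205 z 0.0830 yaw 0.114 | Fz 5.1 Fx -5.9 Fy -6.2 open 0.0174
t 14.45 ang 0.675 r 0.1205 z 0.0830 yaw 0.094 | Fz 7.1 Fx -5.7 Fy -4.3 open 0.0171
```

View pics/z6.png

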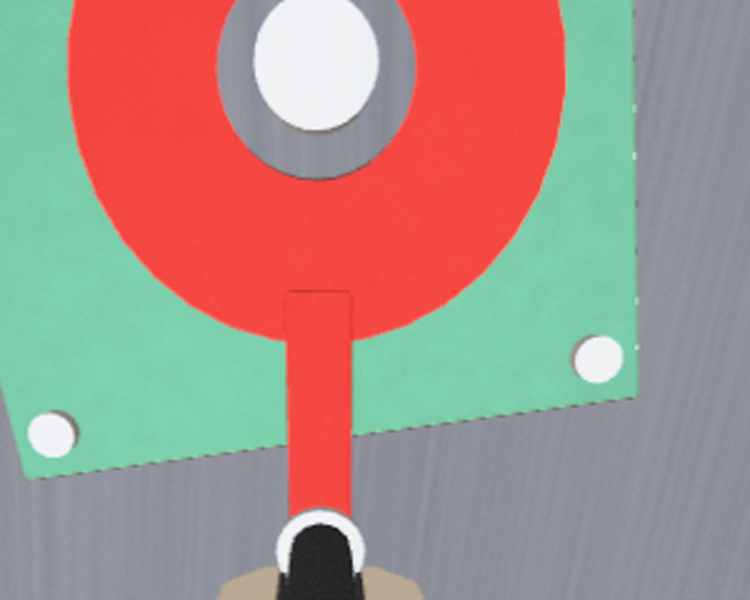

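```bash
L(){ python3 -c "from h import *; lev()"; }
python3 -m inch '[[[0,0,-2.4,0,0.02,0]]]' >/dev/null; L
python3 -m inch '[[[0,0,-2.4,0,0.02,0]]]' >/dev/null; L
python3 -m inch '[[[0,0,-2.4,0,0.02,0]]]' >/dev/null; L
python3 -m inch '[[[0,0,-2.4,0,0.02,0]]]' >/dev/null; L
python3 -c "
from h import *
c=cam('scene');d=cam('side');cv2.imwrite('pics/z7.png',np.hstack([cv2.resize(c['image'][150:220,190:280],None,fx=4.4,fy=6,interpolation=cv2.INTER_CUBIC),cv2.resize(d['image'][185:255,190:280],None,fx=4.4,fy=6,interpolation=cv2.INTER_CUBIC)]))"
```

```text
t 14.62 ang 0.694 r 0.1205 z 0.0830 yaw 0.074 | Fz 6.4 Fx -5.9 Fy -4.9 open 0.0170
t 14.75 ang 0.715 r 0.1205 z 0.0829 yaw 0.054 | Fz 5.5 Fx -6.1 Fy -5.1 open 0.0174
t 14.88 ang 0.736 r 0.1205 z 0.0829 yaw 0.034 | Fz 5.0 Fx -5.7 Fy -6.3 open 0.0170
t 15.00 ang 0.757 r 0.1205 z 0.0830 yaw 0.014 | Fz 5.6 Fx -6.5 Fy -6.8 open 0.0173
```

View pics/z7.png

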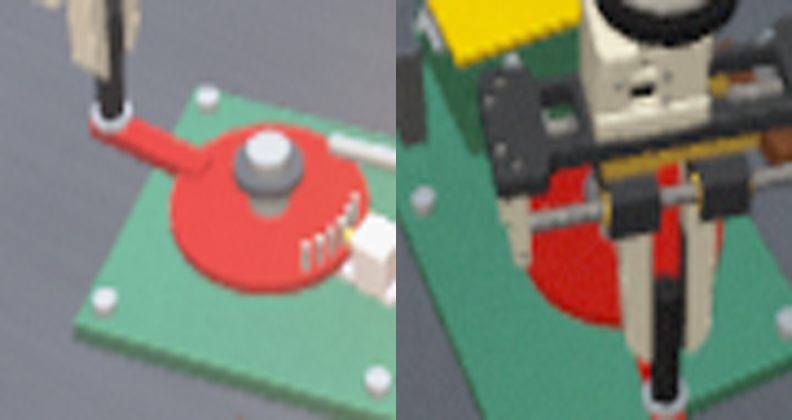

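```bash
L(){ python3 -c "from h import *; lev()"; }
python3 -m inch '[[[0,0,-2.4,0,0.02,0]]]' >/dev/null; L
python3 -m inch '[[[0,0,0,0,0,0],[0,0,0,0,0,0]]]' >/dev/null; L
python3 -c "
from h import *
c=cam('scene');cv2.imwrite('pics/z8.png',cv2.resize(c['image'][165:215,225:290],None,fx=12,fy=12,interpolation=cv2.INTER_CUBIC))"
```

```text
t 15.22 ang 0.778 r 0.1205 z 0.0829 yaw -0.006 | Fz 3.8 Fx -6.7 Fy -7.4 open 0.0172
t 15.47 ang 0.779 r 0.1205 z 0.0829 yaw -0.005 | Fz 3.1 Fx -5.8 Fy -7.3 open 0.0171
```

View pics/z8.png

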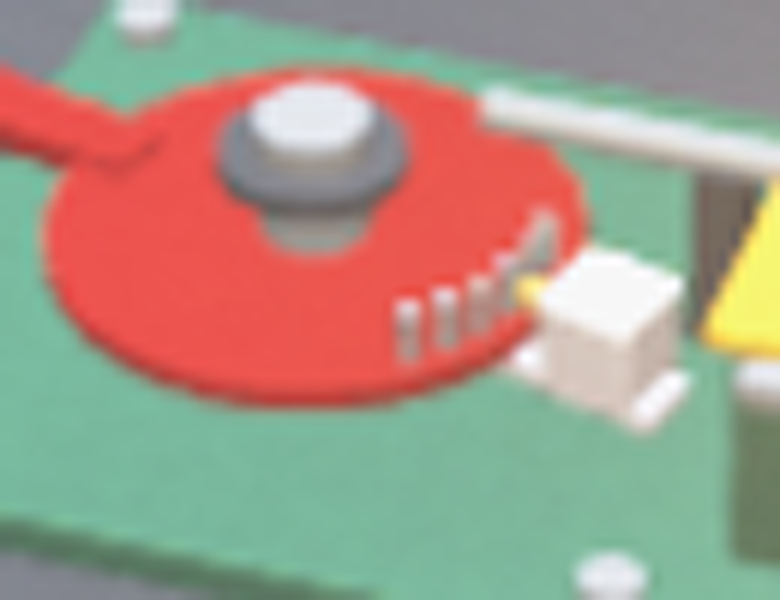

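```bash
python3 -c "
from h import *
c=cam('scene')
for z in(.045,.052):
 for a in [0.96+.17*i for i in range(6)]+[1.53]:
  r=.0605 if a==1.53 else .056
  u,v=proj(c,[.5598+r*np.cos(a),r*np.sin(a),z]); print(z,round(a,2),round((u-225+.5)*12),round((v-165+.5)*12))
lev()"
```

```text
0.045 0.96 405 335
0.045 1.13 443 322
0.045 1.3 478 306
0.045 1.47 507 287
0.045 1.64 530 266
0.045 1.81 547 242
0.045 1.53 533 287
0.052 0.96 404 309
0.052 1.13 443 297
0.052 1.3 478 281
0.052 1.47 507 262
0.052 1.64 530 240
0.052 1.81 547 217
0.052 1.53 533 261
t 15.57 ang 0.779 r 0.1206 z 0.0830 yaw -0.005 | Fz 2.6 Fx -6.3 Fy -6.3 open 0.0174
```

```bash
python3 -c "
from h import *
c=cam('scene','scene9.png'); lev(); robot.close_job()"
```

```text
t 15.62 ang 0.779 r 0.1205 z 0.0829 yaw -0.005 | Fz 2.7 Fx -6.3 Fy -8.1 open 0.0171
the job is handed in; nothing more can be done
```

View pics/scene9.png

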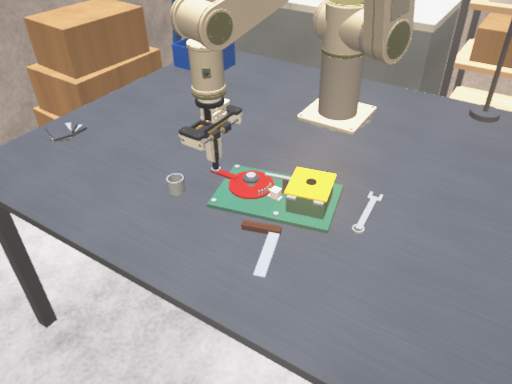

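The lid is snapped shut, and I handed the job in with the lever held by its handle at the fourth click, at 15.6 s.

- **Lid:** The push on the black mark rose to about 12 N and dropped to about 2 N as the catch gave, then met a firm stop. The mark then measured 77 mm above the table against 79.6 mm nominal. I take it as shut: the difference is close to the calibration error, and both cameras show the lid flat.
- **Lever:** I felt four force peaks, at about 0.18, 0.34, 0.51 and 0.68 rad. I stopped at 0.78 rad, where the push had dropped to about 3 N. A scene picture shows four pins past the roller, where the angles predict them. The fifth should pass about 0.11 rad further on.
- **Loose parts:** In the last picture (`pics/scene9.png`) the square (262, 228), wrench (367, 212) and offcut (176, 185) are where they started.
- **One disagreement:** The plate's centre measured about 10 mm away from where the measured lid and lever put the fixture's origin. I used the lid mark, pivot and handle as measured directly.

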